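# Take the ribbon spool out of the tasting chest and snap the chest shut

### The arm

A 6-joint arm with a two-finger parallel gripper is mounted at the origin on a cart in front of the work surface, level with it; the furniture and walls round the work are solid. World frame = base frame: x ahead of the robot, y to its left, z up, the work surface at z = 0. Lengths are in m, angles in rad, forces in N, time in s.
With the tool pointing down it reaches from about 0.375 to 0.9 m from the base axis. Payload 3.1 kg.
Tool frame: the origin (TCP) lies at the very end of the fingers, on their centre line; the grasp point (between the pads) lies 19 mm behind it (manip.pinch_z is the distance from the TCP to the grasp point, in m); z points along the fingers, y is the line along which they close (so a half turn about z gives the same grasp; the last joint's range is limited). The gripper opens to 85 mm and grips with 20 to 120 N. Pads are 22 mm wide; open, the fingers measure 114 mm over their backs; the gripper's body (76 mm by 85 mm) begins 54 mm behind the grasp point. The pads swing forward as they close: fully open they stand 13 mm farther back than shut.
Start: joints at [1.105, 0.527, 1.433, -0, 1.181, -0.178], TCP at [0.177, 0.599, 0.231] pointing down, gripper open.
Joint ranges: [-3.08, 3.08], [-0.75, 2.2], [0.22, 2.44], [-1.43, 4.57], [0, 2.65], [-2.85, 2.85]. Speed limits (rad/s): [2.79, 2.79, 3.14, 3.14, 3.14, 3.14].

### API

Orientations are given as a unit quaternion [x, y, z, w].
In Python, from station import manip gives the robot as it stands.
- The arm moves only by the tool servo_tool, never from a script. Its argument "commands" is one flat list of numbers, 7 for each row, row after row: the shift along the tool's x, y, z each as a share of 500 mm, from -1 to 1, then the turn, a rotation vector about the tool's x, y, z each as a share of 360 degrees, from -1 to 1, then the opening, from -1 (shut) to 1 (fully open). In form: [dx, dy, dz, rx, ry, rz, claw, dx, dy, dz, rx, ry, rz, claw, ...]. A call has 1 to 12 rows; each row shifts and turns the commanded pose from where the row before left it, along the tool's axes as they then stand; what a row does not reach is not made up. A row lasts 1/12 s, in which the tool goes at most 41.7 mm and 7.16 degrees, less where a joint would pass 70% of its speed; a pose out of reach is approached as far as the arm can. A call with a number of a shift or a turn outside -1 to 1 is refused whole. A call with a gripper value outside its range is refused whole. The fingers move at their own pace and stop on an object; "force" is the grip in N (left out, the last holds). Time passes only in rows, so rows that do not move let the fingers close. It gives the time, the measured TCP pose, the force, the opening and the grip force at its end, in the units of the state.
- manip.sense(): the state, without advancing time (a new reading comes with each control period).
- manip.snapshot(name): name is "scene" or "side" or "wrist"; returns a dict with "img" (420x560x3 uint8, red, green, blue), "mtx" (3x3 intrinsics, pixels), "distortion" ([k1, k2, p1, p2, k3] as OpenCV has them; the pictures are not rectified), "world_to_cam" (4x4, takes a point from world to camera coordinates). Camera axes: x right, y up, looking along -z (the intrinsics and any distortion apply to the point x, -y, -z); pixel columns grow to the right and rows downward; lengths in m; the calibration is good to about 2 mm. A picture is of the moment at which its call begins. There is no depth.
- manip.sign_off(): hands the job in; it is judged then, once.
Trained networks look in a picture, given as the dict that the camera call returned (one of the last four; its "shot" number tells which), for a name from the list of things; names that differ only in an ending like _2 or _b are one class to them, and where a whole thing is asked for, a point or a joint stands for the part that bears it (a point fixed in the world has none). Each returns a list of dicts, best first, with "conf" (0 to 1); they miss things now and then, are a little off and sometimes report something else, mostly with a low value. They report only what shows in the picture. A call takes as long as a camera call. They do not tell look-alikes from the thing itself.
- manip.look_for(picture, query): "box" ([left, top, width, height] in pixels, round what is visible of it).
- manip.silhouettes(picture, query): "pixels" (420x560 bool, what is visible of it) and "box" ([left, top, width, height] in pixels, round what is visible of it).
The state is a dict: "t": time; "q": joint angles; "qd": joint speeds; "tau": joint torques, N m; "tcp_pos": TCP position; "tool_rot": TCP orientation; "force": force on the tool from outside, world axes, zero at the start; "ft_torque": the same for the moment, N m; "finger_gap": opening from 0.0 (shut) to 1.0 (fully open); "gripper_force": force on a finger pad.
Only numpy, scipy, OpenCV 4.12 (cv2) and the standard library are available. Lean on these libraries where they do the work, as an engineer would, in place of code of your own. Each camera call takes 0.05 s, during which the arm holds its last target. There are 200 camera calls.

### The job

The spool of ribbon for this order was left in the open tasting chest: take it out and lay it flat on the middle of the block of order slips. Then swing the chest's lid over and press its free edge down until the brass spring catch clicks and holds it fully shut. Leave the other things on the counter where they are.

Things in the scene. Friction and masses are not known exactly. Their poses are not given: they have to be found in the camera images.
- tasting_chest: dark oak chest, fixed, 106 deep (x) x 170 wide (y), 64 high shut. Origin: centre of underside; z up, +x from its front (brass catch, faces the robot) to its hinged back. Left or right of the order block. Inside 91 (x) x 156 (y); its floor is a brown card pad 28 above the counter; walls 7 thick, rim 46 above the counter. Lid: shallow tray, 17 thick in all, hinged along the back
- ribbon_spool: spool of gold ribbon with two pale round flanges, 64 across, 20 high, 35 to 70 g, loose, lying flat on the pad in the chest, its top 2 above the rim. Grasp it across the flanges with the fingers along the chest's width: 25 or more free beside it there, only 1 to 22 at front and back. Origin: centre of underside; z up
- order_block: block of white order slips on a thin brown backing card that shows 3 all round, 100 (x) x 70 (y) x 14 high, 0.3 kg, loose, lying flat on the counter. Origin: centre of its underside; z up
- tasting_chest_lid (a joint): lid angle in rad: 0 fully shut, grows as it opens, stop at 1.9; starts at 1.58 to 1.85 (upright or leaning back). It stays where left above about 1.0; below about 0.8 it falls until its striker rests on the catch, ajar at 0.10 (free edge 11 mm too high). Pressing on from there takes about 12 N at the free edge, proportionally more nearer the hinge; then it snaps to 0 and is held
- lid_hinge (a point): middle of the lid's hinge line, which runs along the chest's y axis, 54 mm behind the chest's centre, 47 mm above the counter. Its axes are those of the chest when the lid is shut and turn with the lid. The lid's flat outer face lies 17 mm from the hinge line along this z axis and ends 107 mm from it along -x
- lid_edge (a point): point on the lid's outer face, middle of its width, 10 mm in from its free edge, 97 mm from the hinge: where to press. Moves with the lid; z axis: outward normal of the face, x axis towards the hinge. Shut, it is 64 mm above the counter and 43 mm before the chest's centre. The face is flat, 170 mm wide
- catch (a joint): angle in rad of the sprung brass leaf on the middle of the chest's front: 0 at rest, grows to about 0.1 as the lid's striker pushes it outward, springs back to 0 when the striker has passed under its nose. The leaf stands 10 mm before the wood, 18 mm wide, its top 62 mm above the counter
- wax_stamp: bystander: turned dark wooden stamp standing on the counter, 25 across, 78 high; origin under its centre
- tape_dispenser: bystander: green tape dispenser, 47 x 133 x 67 high; origin under its centre
- scissors: bystander: scissors lying flat, 206 long (x), 84 wide, 11 high; origin under their centre
- desk_bell: bystander: counter bell, 72 across, 52 high; origin under its centre
Not all that is in view belongs to the job. Leave any orange or red look-alike of the ribbon_spool alone.

How it is judged:
By the outcome, as a careful person would: the job done as asked, in the order asked, and still so for the second after the job is handed in, with the robot touching nothing.
It also fails if it takes over 51 s, if anything falls off the work surface, if the arm or the gripper's body presses on something with over 40 N, if the wrist force passes 120 N, or if a joint passes its speed limit or range.

## Working session

There is one attempt and no reset: what is moved stays moved. The work goes in short steps, Python scripts to look and compute and a tool call to move; the robot and the scene stay as the last step left them, time stands still between calls to the robot, and variables do not carry over. Pictures are saved under pics/ and viewed, at most 10 in all, crops included, and the job is handed in when it is done.

Besides the shell and the picture viewer there is one more tool, called after "Request:" by a JSON object that holds its "name" and its "arguments". servo_tool: Moves the arm, as the interface text tells. Its arguments: {"type":"object","properties":{"commands":{"type":"array"},"force":{"type":"number"}},"required":["commands"]}

```bash
mkdir -p pics
cat > h.py <<'E'
import numpy as np, cv2
from station import manip
from scipy.spatial.transform import Rotation as R
def ray(s,uv):
    p=cv2.undistortPoints(np.array(uv,float).reshape(-1,1,2),np.array(s["mtx"],float),np.array(s["distortion"],float)).reshape(-1,2)
    T=np.array(s["world_to_cam"]); d=np.c_[p[:,0],-p[:,1],-np.ones(len(p))]@T[:3,:3]
    return -T[:3,:3].T@T[:3,3], d
def at_z(s,uv,z):
    c,d=ray(s,uv); return c+d*((z-c[2])/d[:,2])[:,None]
def proj(s,P):
    T=np.array(s["world_to_cam"]); q=np.atleast_2d(P)@T[:3,:3].T+T[:3,3]
    q=q*[1,-1,-1]
    return cv2.projectPoints(q,np.zeros(3),np.zeros(3),np.array(s["mtx"],float),np.array(s["distortion"],float))[0].reshape(-1,2)
def save(s,n): cv2.imwrite("pics/"+n,s["img"][:,:,::-1])
E
python3 - <<'E'
from h import *
ims=[]
for n in("scene","side"):
    s=manip.snapshot(n); save(s,n+"0.png")
    T=np.array(s["world_to_cam"]);print(n,(-T[:3,:3].T@T[:3,3]).round(3))
    for q in("tasting_chest","tasting_chest_lid","ribbon_spool","order_block","wax_stamp","tape_dispenser","scissors","desk_bell"):
        for m in manip.look_for(s,q)[:3]:
            b=m["box"]; print(q,round(m["conf"],2),np.round(b), at_z(s,[b[0]+b[2]/2,b[1]+b[3]/2],.02).round(3))
print(manip.sense())
E
```

```text
scene [-0.483 -0.656  0.754]
tasting_chest 0.77 [289. 168.  87.  90.] [[ 0.637 -0.197  0.02 ]]
tasting_chest 0.2 [313. 169.  61.  57.] [[ 0.736 -0.187  0.02 ]]
tasting_chest_lid 0.65 [313. 164.  62.  62.] [[ 0.747 -0.183  0.02 ]]
ribbon_spool 0.72 [240. 179.  18.  17.] [[0.641 0.08  0.02 ]]
ribbon_spool 0.72 [196. 175.  17.  15.] [[0.594 0.211 0.02 ]]
ribbon_spool 0.69 [286. 166.  89.  90.] [[ 0.643 -0.187  0.02 ]]
order_block 0.91 [228. 203.  28.  22.] [[0.503 0.013 0.02 ]]
order_block 0.51 [181. 216.  56.  37.] [[0.376 0.031 0.02 ]]
wax_stamp 0.77 [266. 224.   8.  32.] [[ 0.436 -0.116  0.02 ]]
wax_stamp 0.51 [314. 215.  22.  24.] [[ 0.562 -0.21   0.02 ]]
wax_stamp 0.16 [306. 221.   8.  20.] [[ 0.523 -0.183  0.02 ]]
tape_dispenser 0.83 [183. 214.  54.  39.] [[0.38  0.032 0.02 ]]
tape_dispenser 0.52 [226. 202.  31.  24.] [[0.501 0.013 0.02 ]]
tape_dispenser 0.45 [266. 224.  10.  30.] [[ 0.441 -0.115  0.02 ]]
scissors 0.79 [288. 261.  83.  32.] [[ 0.379 -0.309  0.02 ]]
desk_bell 0.81 [395. 271.  30.  28.] [[ 0.446 -0.48   0.02 ]]
desk_bell 0.32 [286. 260.  83.  30.] [[ 0.383 -0.302  0
[... 695 characters left out ...]
] [[ 0.455 -0.473  0.02 ]]
{'t': 0.9, 'q': array([ 1.10551951e+00,  5.27455835e-01,  1.43268934e+00, -1.01395829e-05,
        1.18134896e+00, -1.78525994e-01]), 'qd': array([-0.00017489, -0.00048814, -0.00024727, -0.00117334, -0.00129636,
        0.00065935]), 'tau': array([ 8.43616017e-04, -4.42310143e+01, -1.78424317e+01, -6.06200683e-05,
        7.14328489e-04, -1.43640406e-06]), 'tcp_pos': array([0.17676303, 0.59948237, 0.23134096]), 'tool_rot': array([1.42882794e-01, 9.89739615e-01, 4.52422626e-05, 2.00325496e-05]), 'force': array([ 0.09637127,  0.13753828, -0.04573526]), 'ft_torque': array([-0.0226613 , -0.00215911, -0.06839746]), 'gripper_force': 0.0, 'finger_gap': 1.0027770942855825}
```

Run:
```python
import cv2,numpy as np
a=cv2.imread("pics/scene0.png")[150:310,170:450]; b=cv2.imread("pics/side0.png")[130:360,170:380]
a=cv2.resize(a,None,fx=2.8,fy=2.8,interpolation=3)[:,:784]; cv2.imwrite("pics/a.png",a)
b=cv2.resize(b,None,fx=2.6,fy=2.6,interpolation=3); cv2.imwrite("pics/b.png",b)
```

```text
(no output)
```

View pics/a.png

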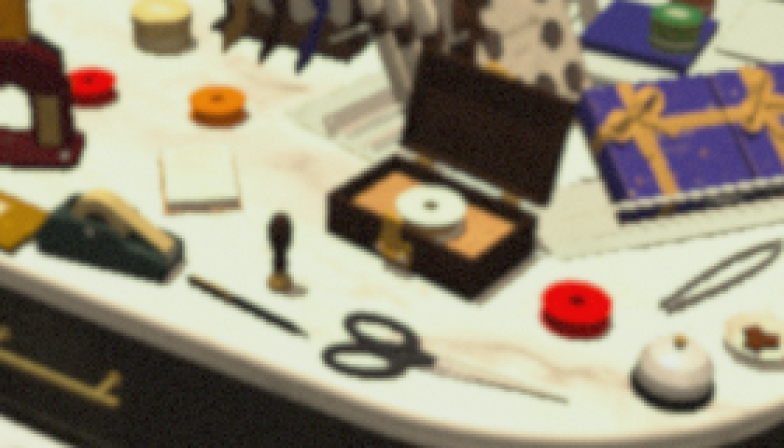

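View pics/b.png

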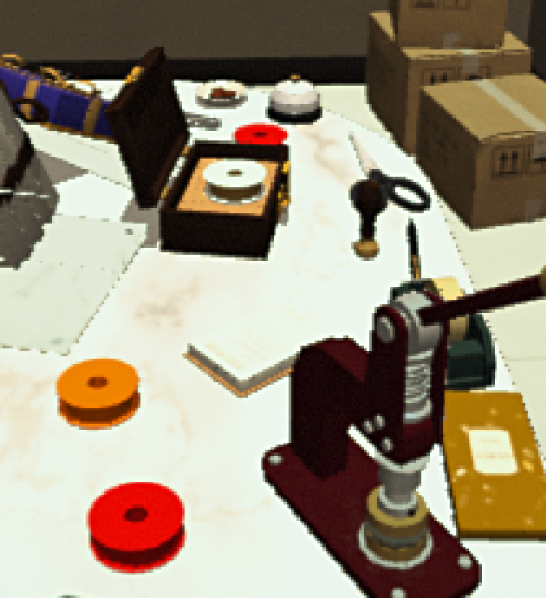

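The scene crop shows the open chest, with the pale-flanged spool inside at scene px (324,224). There are three look-alikes: orange at (248,187), red at (202,180) and red at (376,260). The spool in the chest fits, since it is pale and lies on the pad. The block is at (242,214), and a maroon press stands near the block's left front.

Run:
```python
from h import *
s=manip.snapshot("scene"); f=lambda L:[(170+u/2.8,150+v/2.8) for u,v in L]
print("spool",at_z(s,f([(432,207)]),.048).round(3))
print("rim",at_z(s,f([(330,200),(472,268),(535,230),(402,156)]),.046).round(3))
print("blk",at_z(s,f([(162,150),(167,206),(240,200),(230,145)]),.014).round(3))
print("lidtop",at_z(s,f([(418,52),(583,100)]),.154).round(3))
print("stamp,press",at_z(s,f([(280,285),(70,160)]),.0).round(3))
s=manip.snapshot("side"); f=lambda L:[(170+u/2.6,130+v/2.6) for u,v in L]
print("spool",at_z(s,f([(235,178)]),.048).round(3))
print("rim",at_z(s,f([(162,210),(277,217),(288,145),(191,143)]),.046).round(3))
print("blk",at_z(s,f([(188,347),(243,384)]),.014).round(3))
print("stamp,press",at_z(s,f([(367,250),(268,460),(385,640),(478,565)]),.0).round(3))
```

```text
spool [[ 0.536 -0.218  0.048]]
rim [[ 0.5   -0.131  0.046]
 [ 0.469 -0.289  0.046]
 [ 0.552 -0.313  0.046]
 [ 0.606 -0.152  0.046]]
blk [[ 0.538  0.084  0.014]
 [ 0.454  0.02   0.014]
 [ 0.499 -0.034  0.014]
 [ 0.583  0.031  0.014]]
lidtop [[ 0.62  -0.156  0.154]
 [ 0.613 -0.323  0.154]]
stamp,press [[ 0.416 -0.128  0.   ]
 [ 0.491  0.167  0.   ]]
spool [[ 0.537 -0.198  0.048]]
rim [[ 0.608 -0.137  0.046]
 [ 0.5   -0.117  0.046]
 [ 0.478 -0.28   0.046]
 [ 0.582 -0.29   0.046]]
blk [[0.582 0.045 0.014]
 [0.539 0.097 0.014]]
stamp,press [[ 0.411 -0.131  0.   ]
 [ 0.523  0.17   0.   ]
 [ 0.462  0.334  0.   ]
 [ 0.393  0.278  0.   ]]
```

Request:
{"name": "servo_tool", "arguments": {"commands": [0,0,-0.08,0,0,0,1,0,0,-0.08,0,0,0,1,0,0,-0.08,0,0,0,1,0,0,-0.08,0,0,0,1,-0.048,-0.056,0,0,0,0,1,-0.048,-0.056,0,0,0,0,1,-0.048,-0.056,0,0,0,0,1,-0.048,-0.056,0,0,0,0,1,-0.048,-0.056,0,0,0,0,1,-0.048,-0.056,0,0,0,0,1,-0.048,-0.056,0,0,0,0,1,-0.048,-0.056,0,0,0,0,1], "force": 30}}

```text
t: 2.0
tcp_pos: [0.2977, 0.3286, 0.3915]
tool_rot: [0.143, 0.99, 0.0, 0.0]
force: [1.5, 0.1, 0.4]
finger_gap: 1.003
gripper_force: 0.0
```

Request:
{"name": "servo_tool", "arguments": {"commands": [-0.048,-0.056,0,0,0,0,1,-0.048,-0.056,0,0,0,0,1,-0.048,-0.056,0,0,0,0,1,-0.048,-0.056,0,0,0,0,1,-0.048,-0.056,0,0,0,0,1,-0.048,-0.056,0,0,0,0,1,-0.048,-0.056,0,0,0,0,1,-0.048,-0.056,0,0,0,0,1,-0.048,-0.056,0,0,0,0,1,-0.048,-0.056,0,0,0,0,1,-0.048,-0.056,0,0,0,0,1,-0.048,-0.056,0,0,0,0,1]}}

```text
t: 3.0
tcp_pos: [0.479, -0.0753, 0.3915]
tool_rot: [0.143, 0.99, 0.0, 0.0]
force: [0.2, 0.2, -1.0]
finger_gap: 0.999
gripper_force: 0.0
```

Request:
{"name": "servo_tool", "arguments": {"commands": [-0.048,-0.056,0,0,0,0,1,-0.048,-0.056,0,0,0,0,1,-0.048,-0.056,0,0,0,0,1,-0.048,-0.056,0,0,0,0,1,0,0,0.05,0,0,-0.018,1,0,0,0.05,0,0,0,1,0,0,0,0,0,0,1,0,0,0,0,0,0,1]}}

```text
t: 3.67
tcp_pos: [0.5383, -0.2077, 0.3402]
tool_rot: [0.087, 0.996, 0.001, -0.002]
force: [0.3, 0.3, 0.7]
finger_gap: 1.002
gripper_force: 0.0
```

Run:
```python
from h import *
s=manip.snapshot("wrist"); save(s,"w1.png")
st=manip.sense();print(st["t"],st["tcp_pos"],R.from_quat(st["tool_rot"]).as_matrix().round(3),st["q"].round(2))
for q in("ribbon_spool","tasting_chest","order_block"):
  for m in manip.silhouettes(s,q)[:3]:
    k=m["pixels"].astype(np.uint8);c=max(cv2.findContours(k,0,1)[0],key=cv2.contourArea)
    p=at_z(s,c.reshape(-1,2),{"ribbon_spool":.048,"tasting_chest":.046,"order_block":.014}[q])
    r=cv2.minAreaRect((p[:,:2]*1000).astype(np.float32)); e=cv2.minEnclosingCircle((p[:,:2]*1000).astype(np.float32))
    print(q,round(m["conf"],2),np.round(m["box"]),r,e)
```

```text
3.7167 [ 0.53926278 -0.20794626  0.34185085] [[-0.985  0.173  0.   ]
 [ 0.173  0.985 -0.   ]
 [-0.    -0.    -1.   ]] [-0.56  0.36  1.41  0.    1.38 -1.96]
ribbon_spool 0.98 [466. 176.  46.  48.] ((638.6259155273438, 74.84599304199219), (73.31343841552734, 60.4683723449707), 55.59856033325195) ((640.215576171875, 73.73414611816406), 36.80915451049805)
ribbon_spool 0.95 [253. 140.  52.  50.] ((538.3291625976562, -212.0965576171875), (62.875179290771484, 64.61457824707031), 79.9890365600586) ((538.5005493164062, -213.17906188964844), 33.566734313964844)
ribbon_spool 0.92 [145. 137.  50.  44.] ((503.4697570800781, -356.8987121582031), (58.857730865478516, 66.095458984375), 8.120881080627441) ((502.7488708496094, -357.1570739746094), 33.31641387939453)
tasting_chest 0.91 [205. 119. 146. 157.] ((591.7429809570312, -216.90081787109375), (221.33982849121094, 223.15126037597656), 78.76734161376953) ((606.8153076171875, -219.15924072265625), 141.27810668945312)
tasting_chest 0.5 [389.   0. 115.  41.] ((399.02801513671875, 17.36383056640625), (136.89541625976562, 43.27094650268555), 80.58193969726562) ((381.3033752441406, 20.319839477539062), 68.48184204101562)
order_block 0.82 [402.  74.  84.  90.] ((523.6610717773438, 29.863101959228516), (108.4906005859375, 78.33964538574219), 38.2386474609375) ((524.0128173828125, 29.923866271972656), 63.899200439453125)
```

View pics/w1.png

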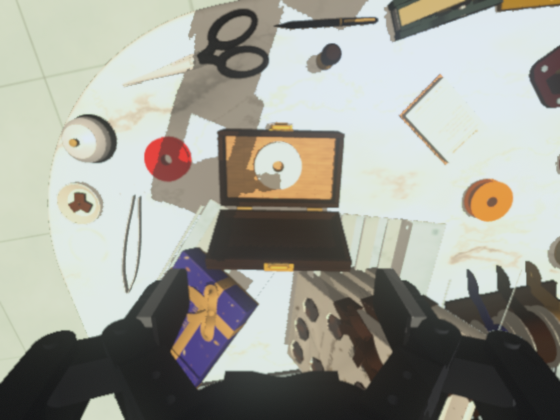

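The wrist view shows the pale spool in the chest at px (278,165), with the red look-alike at (168,158) and the orange one at (490,200). The chest rim corners are near (219,129), (343,132), (218,207) and (341,209). The block is at (440,118).

Run:
```python
from h import *
s=manip.snapshot("wrist")
p=at_z(s,[(219,129),(343,132),(218,207),(341,209)],.046);print(p.round(4),p.mean(0))
print(np.degrees(np.arctan2(*(p[1]-p[0])[:2])),np.degrees(np.arctan2(*(p[3]-p[2])[:2])))
c=p.mean(0)[:2]
# fit chest pose & lid angle using lid free corners
for th in np.arange(1.5,1.9,.05):
  a=np.radians(-10);ex=np.array([np.cos(a),np.sin(a)]);ey=np.array([-np.sin(a),np.cos(a)])
  L=[]
  for z in(0,17):
   for y in(-.085,.085):
    lx,lz=-.107,z/1000; x=.054+lx*np.cos(th)+lz*np.sin(th); zz=.047-lx*np.sin(th)+lz*np.cos(th)
    L.append([*(c+ex*x+ey*y),zz])
  print(round(th,2),proj(s,L).round().tolist())
g=cv2.resize(s["img"][110:290,190:370],None,fx=3.3,fy=3.3,interpolation=3);cv2.imwrite("pics/w1c.png",g[:,:,::-1])
```

```text
[[ 0.4817 -0.2817  0.046 ]
 [ 0.5141 -0.1192  0.046 ]
 [ 0.5883 -0.3085  0.046 ]
 [ 0.6218 -0.1344  0.046 ]] [ 0.55148353 -0.21095074  0.046     ]
11.276690495308289 10.89238773338968
1.5 [[204.0, 232.0], [356.0, 232.0], [205.0, 246.0], [355.0, 246.0]]
1.55 [[204.0, 236.0], [356.0, 236.0], [205.0, 250.0], [355.0, 250.0]]
1.6 [[205.0, 240.0], [355.0, 241.0], [206.0, 254.0], [354.0, 254.0]]
1.65 [[205.0, 245.0], [355.0, 245.0], [206.0, 257.0], [354.0, 258.0]]
1.7 [[205.0, 249.0], [355.0, 249.0], [207.0, 261.0], [353.0, 261.0]]
1.75 [[206.0, 253.0], [354.0, 253.0], [208.0, 264.0], [352.0, 264.0]]
1.8 [[206.0, 256.0], [354.0, 256.0], [208.0, 267.0], [352.0, 268.0]]
1.85 [[207.0, 260.0], [353.0, 260.0], [209.0, 270.0], [351.0, 270.0]]
```

View pics/w1c.png

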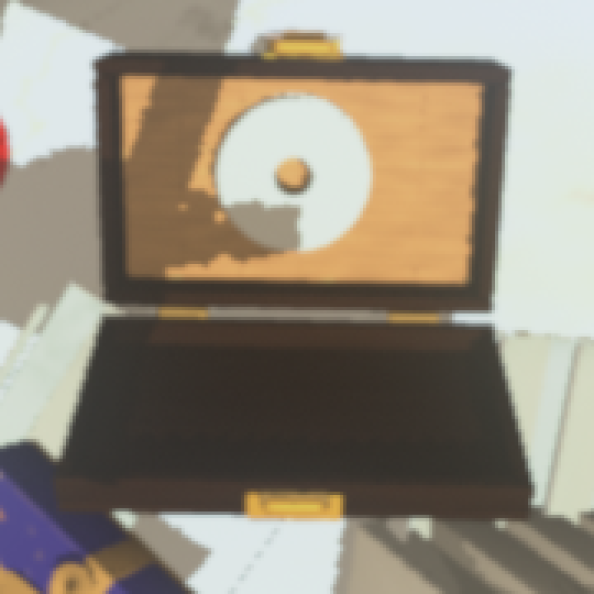

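The crop confirms the target: pale flanges and a hole, with clear pad on both sides. The lid is at about 1.8 rad. Going down onto the spool.

Request:
{"name": "servo_tool", "arguments": {"commands": [0,-0.011,0.07,0,0,0,1,0,0,0.08,0,0,0,1,0,0,0.08,0,0,0,1,0,0,0.08,0,0,0,1,0,0,0.08,0,0,0,1,0,0,0.08,0,0,0,1,0,0,0.05,0,0,0,1,0,0,0.04,0,0,0,1,0,0,0.04,0,0,0,1,0,0,0.03,0,0,0,1,0,0,0,0,0,0,1,0,0,0,0,0,0,1]}}

```text
t: 4.92
tcp_pos: [0.5387, -0.2135, 0.0265]
tool_rot: [0.087, 0.996, -0.0, 0.0]
force: [1.1, -0.3, -0.2]
finger_gap: 1.001
gripper_force: 0.0
```

Request:
{"name": "servo_tool", "arguments": {"commands": [0,0,0,0,0,0,-1,0,0,0,0,0,0,-1,0,0,0,0,0,0,-1,0,0,0,0,0,0,-1,0,0,0,0,0,0,-1,0,0,0,0,0,0,-1,0,0,0,0,0,0,-1,0,0,0,0,0,0,-1], "force": 30}}

```text
t: 5.58
tcp_pos: [0.5395, -0.2141, 0.0283]
tool_rot: [0.087, 0.996, -0.001, 0.002]
force: [0.0, 1.8, 6.8]
finger_gap: 0.74
gripper_force: 33.0
```

Request:
{"name": "servo_tool", "arguments": {"commands": [0,0,-0.03,0,0,0,-1,0,0,-0.06,0,0,0,-1,0,0,-0.07,0,0,0,-1,0,0,-0.07,0,0,0,-1,0,0,-0.07,0,0,0,-1,0,0,-0.07,0,0,0,-1,0.015,0.059,-0.03,0,0,0,-1,0.015,0.059,0,0,0,0,-1,0.015,0.059,0,0,0,0,-1,0.015,0.059,0,0,0,0,-1,0,0,0,0,0,0,-1,0,0,0,0,0,0,-1]}}

```text
t: 6.58
tcp_pos: [0.5286, -0.0906, 0.227]
tool_rot: [0.085, 0.996, -0.0, 0.0]
force: [-0.4, 0.3, 0.1]
finger_gap: 0.736
gripper_force: 33.2
```

Run:
```python
from h import *
st=manip.sense();print(st["t"],st["tcp_pos"],st["gripper_force"],st["finger_gap"])
s=manip.snapshot("wrist"); save(s,"w2.png")
for q in("ribbon_spool","order_block"):
  for m in manip.silhouettes(s,q)[:4]:
    k=m["pixels"].astype(np.uint8);c=max(cv2.findContours(k,0,1)[0],key=cv2.contourArea)
    p=at_z(s,c.reshape(-1,2),.01)
    print(q,round(m["conf"],2),np.round(m["box"]),cv2.minAreaRect((p[:,:2]*1000).astype(np.float32)))
```

```text
6.5833 [ 0.52864111 -0.09055551  0.22701258] 33.20143282413483 0.7360487323505605
ribbon_spool 0.87 [419. 223.  61.  56.] ((655.0631713867188, 97.8480224609375), (76.41802978515625, 64.61471557617188), 38.48238754272461)
ribbon_spool 0.84 [536. 176.  22.  50.] ((616.0029907226562, 216.70196533203125), (62.244598388671875, 24.78737449645996), 5.484541893005371)
ribbon_spool 0.59 [210. 212. 144. 144.] ((672.4812622070312, -114.87357330322266), (183.0026092529297, 206.5377960205078), 80.21141815185547)
ribbon_spool 0.59 [ 12. 172.  68.  54.] ((506.95928955078125, -371.9224853515625), (64.54125213623047, 81.59205627441406), 15.495750427246094)
order_block 0.79 [334.  95. 110. 107.] ((523.4840698242188, 32.84821319580078), (109.11861419677734, 77.62071990966797), 38.031375885009766)
```

View pics/w2.png

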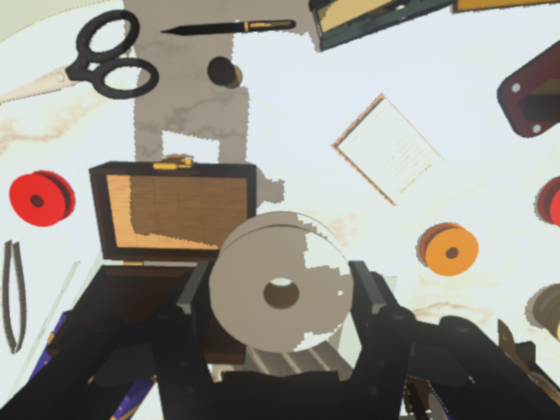

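The held spool is at px (281,293) and the block at (389,148), nothing else disturbed. Placing now.

Request:
{"name": "servo_tool", "arguments": {"commands": [0.013,0.06,0,0,0,0,-1,0.013,0.06,0,0,0,0,-1,0.013,0.06,0,0,0,0,-1,0.013,0.058,0.04,0,0,0,-1,0,0,0.08,0,0,0,-1,0,0,0.08,0,0,0,-1,0,0,0.08,0,0,0,-1,0,0,0.06,0,0,0,-1,0,0,0.04,0,0,0,-1,0,0,0.025,0,0,0,-1,0,0,0.01,0,0,0,-1,0,0,0,0,0,0,-1]}}

```text
t: 7.73
tcp_pos: [0.5239, 0.0286, 0.0174]
tool_rot: [0.088, 0.996, 0.0, -0.001]
force: [0.4, 0.4, -0.5]
finger_gap: 0.734
gripper_force: 33.2
```

Request:
{"name": "servo_tool", "arguments": {"commands": [0,0.005,0.002,0,0,0,-1,0,0,0.002,0,0,0,-1,0,0,0,0,0,0,-1]}}

```text
t: 7.98
tcp_pos: [0.5253, 0.032, 0.0178]
tool_rot: [0.087, 0.996, -0.0, 0.001]
force: [-1.0, -0.2, -0.7]
finger_gap: 0.731
gripper_force: 33.2
```

Request:
{"name": "servo_tool", "arguments": {"commands": [0,0,0.002,0,0,0,-1,0,0,0.002,0,0,0,-1,0,0,0,0,0,0,-1]}}

```text
t: 8.23
tcp_pos: [0.5246, 0.0322, 0.0152]
tool_rot: [0.087, 0.996, -0.0, 0.0]
force: [-1.0, -0.2, -1.4]
finger_gap: 0.734
gripper_force: 33.2
```

Request:
{"name": "servo_tool", "arguments": {"commands": [0,0,0.002,0,0,0,-1,0,0,0.001,0,0,0,-1,0,0,0,0,0,0,-1]}}

```text
t: 8.48
tcp_pos: [0.5246, 0.0321, 0.0143]
tool_rot: [0.087, 0.996, -0.0, 0.0]
force: [-1.1, 0.4, 7.6]
finger_gap: 0.737
gripper_force: 33.9
```

Request:
{"name": "servo_tool", "arguments": {"commands": [0,0,-0.001,0,0,0,0.6,0,0,0,0,0,0,0.8,0,0,0,0,0,0,1,0,0,0,0,0,0,1,0,0,0,0,0,0,1,0,0,0,0,0,0,1,0,0,-0.02,0,0,0,1,0,0,-0.05,0,0,0,1,0,0,-0.08,0,0,0,1,0,0,-0.08,0,0,0,1,0,0,-0.08,0,0,0,1,0,0,-0.08,0,0,0,1]}}

```text
t: 9.48
tcp_pos: [0.5237, 0.0322, 0.2113]
tool_rot: [0.087, 0.996, 0.0, -0.0]
force: [1.1, -0.1, 0.3]
finger_gap: 1.0
gripper_force: 0.0
```

Run:
```python
from h import *
st=manip.sense();print(st["t"],st["tcp_pos"],st["gripper_force"],st["finger_gap"],st["q"].round(2))
s=manip.snapshot("wrist"); save(s,"w3.png")
for q,z in(("ribbon_spool",.034),("order_block",.01)):
  for m in manip.silhouettes(s,q)[:3]:
    k=m["pixels"].astype(np.uint8);c=max(cv2.findContours(k,0,1)[0],key=cv2.contourArea)
    p=at_z(s,c.reshape(-1,2),z)
    print(q,round(m["conf"],2),np.round(m["box"]),cv2.minAreaRect((p[:,:2]*1000).astype(np.float32)))
```

```text
9.4833 [0.52370196 0.03223665 0.21131047] 0.0 0.9998201464516643 [-0.15  0.42  1.7  -0.    1.02 -1.55]
ribbon_spool 0.83 [249. 154.  64.  65.] ((524.4007568359375, 32.10354995727539), (65.37980651855469, 65.24307250976562), 35.46903610229492)
ribbon_spool 0.68 [439. 193.  70.  64.] ((605.2802734375, 229.65365600585938), (73.13741302490234, 63.248374938964844), 44.43730926513672)
ribbon_spool 0.63 [328. 245.  51.  59.] ((639.9462280273438, 90.49005126953125), (59.318485260009766, 69.70378112792969), 76.58816528320312)
order_block 0.88 [226. 123. 112. 106.] ((522.2835693359375, 33.803321838378906), (104.54341888427734, 76.54643249511719), 37.57971954345703)
```

View pics/w3.png

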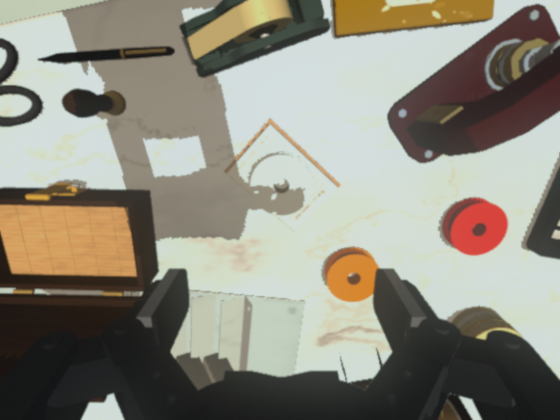

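The spool at px (281,185) sits on the middle of the block: spool (524,32), block (522,34) mm. Next I check what stands behind the lid.

Run:
```python
import cv2,numpy as np
a=cv2.resize(cv2.imread("pics/scene0.png")[70:270,240:440],(400,400),interpolation=3)
b=cv2.resize(cv2.imread("pics/side0.png")[70:270,110:310],(400,400),interpolation=3)
cv2.imwrite("pics/c.png",np.hstack([a,b]))
```

```text
(no output)
```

View pics/c.png

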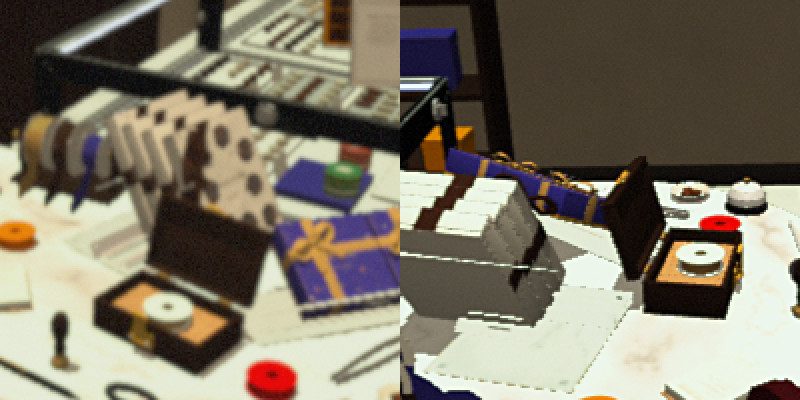

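Left half: a rack of polka-dot boards stands behind the lid, lower right corner near scene px (377,182). The gift box's near corner is near (382,222). Triangulating both.

Run:
```python
from h import *
s=manip.snapshot("scene"); t=manip.snapshot("side")
for n,p,z in(("rack low right",[(377,182)],(0,.03,.06)),("rack top",[(345,118)],(.1,.15,.2)),("gift near",[(385,222),(377,190)],(0,.03,.05))):
  for q in z: print(n,q,at_z(s,p,q).round(3).tolist())
for n,p,z in(("rack front low",[(192,206)],(0,.03,.06)),("rack front top",[(172,164)],(.1,.13,.16,.2)),("gift",[(213,172),(213,181)],(0,.05))):
  for q in z: print("side",n,q,at_z(t,p,q).round(3).tolist())
```

```text
rack low right 0 [[0.915, -0.226, 0.0]]
rack low right 0.03 [[0.86, -0.243, 0.03]]
rack low right 0.06 [[0.804, -0.26, 0.06]]
rack top 0.1 [[1.133, -0.012, 0.1]]
rack top 0.15 [[1.009, -0.061, 0.15]]
rack top 0.2 [[0.886, -0.11, 0.2]]
gift near 0 [[0.702, -0.329, 0.0], [0.865, -0.244, 0.0]]
gift near 0.03 [[0.655, -0.342, 0.03], [0.812, -0.261, 0.03]]
gift near 0.05 [[0.624, -0.351, 0.05], [0.776, -0.272, 0.05]]
side rack front low 0 [[0.725, -0.258, 0.0]]
side rack front low 0.03 [[0.716, -0.199, 0.03]]
side rack front low 0.06 [[0.706, -0.14, 0.06]]
side rack front top 0.1 [[0.779, -0.321, 0.1]]
side rack front top 0.13 [[0.764, -0.244, 0.13]]
side rack front top 0.16 [[0.748, -0.168, 0.16]]
side rack front top 0.2 [[0.728, -0.065, 0.2]]
side gift 0 [[0.685, -0.5, 0.0], [0.68, -0.427, 0.0]]
side gift 0.05 [[0.673, -0.379, 0.05], [0.668, -0.313, 0.05]]
```

Request:
{"name": "servo_tool", "arguments": {"commands": [0,0,-0.05,0,0,0,0.4,0,0,-0.05,0,0,0,0.4,-0.0383,-0.0593,0,0,0,0,0.4,-0.0383,-0.0593,0,0,0,0,0.4,-0.0383,-0.0593,0,0,0,0,0.4,-0.0383,-0.0593,0,0,0,0,0.4,-0.0383,-0.0593,0,0,0,0,0.4,-0.0383,-0.0593,0,0,0,0,0.4,-0.0383,-0.0593,0,0,0,0,0.4,-0.0383,-0.0593,0,0,0,0,0.4]}}

```text
t: 10.57
tcp_pos: [0.6335, -0.229, 0.2557]
tool_rot: [0.087, 0.996, 0.001, -0.003]
force: [0.6, 1.1, 0.1]
finger_gap: 0.699
gripper_force: 0.0
```

Request:
{"name": "servo_tool", "arguments": {"commands": [0,0,0,0,0,0.0192,0.4,0,0,0,0,0,0.0192,0.4,0,0,0,0,0,0.0192,0.4,0,0,0,0,0,0.0192,0.4,0,0,0,0,0,0.0192,0.4,0,0,0,0,0,0.0192,0.4,0,0,0,0,0,0.0192,0.4,0,0,0,0,0,0.0192,0.4,0,0,0,0,0,0.0192,0.4,0,0,0,0,0,0.0192,0.4,0,0,0,0,0,0.0192,0.4,0,0,0,0,0,0.0192,0.4]}}

```text
t: 11.57
tcp_pos: [0.633, -0.2273, 0.2556]
tool_rot: [0.727, 0.687, -0.001, -0.003]
force: [-0.1, 0.5, 0.6]
finger_gap: 0.702
gripper_force: 0.0
```

Request:
{"name": "servo_tool", "arguments": {"commands": [0,0,0,0,0,0.0192,0.4,0,0,0,0,0,0,0.4,0,0,0,0,0,0,0.4]}}

```text
t: 11.82
tcp_pos: [0.6334, -0.2275, 0.2564]
tool_rot: [0.764, 0.645, -0.001, -0.002]
force: [-0.0, -0.6, -0.2]
finger_gap: 0.7
gripper_force: 0.0
```

Run:
```python
from h import *
st=manip.sense();print(st["t"],st["tcp_pos"],R.from_quat(st["tool_rot"]).as_matrix().round(3).tolist(),st["q"].round(2))
s=manip.snapshot("wrist"); save(s,"w4.png")
print(-np.array(s["world_to_cam"])[:3,:3].T@np.array(s["world_to_cam"])[:3,3])
```

```text
11.8167 [ 0.63338856 -0.22752071  0.25642587] [[0.167, 0.986, -0.004], [0.986, -0.167, 0.002], [0.001, -0.004, -1.0]] [-0.51  0.57  1.27 -0.    1.3  -0.34]
[ 0.64726993 -0.1486491   0.40004115]
```

View pics/w4.png

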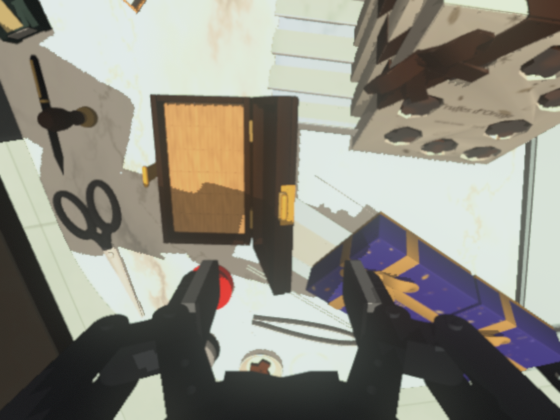

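Run:
```python
from h import *
s=manip.snapshot("wrist")
t=np.array([.6334,-.2275,.147]);ex=np.array([.985,-.17,0])
print(proj(s,[t+ex*d for d in(-.03,0,.03,.045)]).round())
print(at_z(s,[(299,98),(290,293),(265,98),(277,205),(297,205)],.147).round(3))
print(at_z(s,[(352,150),(310,268)],.05).round(3),at_z(s,[(352,150)],.15).round(3))
```

```text
[[245. 204.]
 [281. 205.]
 [317. 205.]
 [336. 205.]]
[[ 0.661 -0.148  0.147]
 [ 0.627 -0.312  0.147]
 [ 0.636 -0.143  0.147]
 [ 0.63  -0.227  0.147]
 [ 0.646 -0.23   0.147]]
[[ 0.714 -0.209  0.05 ]
 [ 0.649 -0.343  0.05 ]] [[ 0.695 -0.192  0.15 ]]
```

The fingers straddle the lid's free edge, centre px (281,205), lid outer face at col 297 with the rear finger clear behind it. The rack is further back. Descending and pulling.

Request:
{"name": "servo_tool", "arguments": {"commands": [0,0,0.08,0,0,0,0.4,0,0,0.08,0,0,0,0.4,0,0,0.06,0,0,0,0.4,0,0,0.04,0,0,0,0.4,0,0,0.022,0,0,0,0.4,0,0,0,0,0,0,0.4]}}

```text
t: 12.42
tcp_pos: [0.6325, -0.227, 0.1145]
tool_rot: [0.765, 0.644, -0.001, -0.003]
force: [0.3, -0.2, 0.6]
finger_gap: 0.704
gripper_force: 0.0
```

Request:
{"name": "servo_tool", "arguments": {"commands": [0,-0.025,0,0,0,0,0.4,0,-0.025,0,0,0,0,0.4,0,-0.025,0,0,0,0,0.4,0,-0.025,0,0,0,0,0.4,0,-0.025,0,0,0,0,0.4,0,-0.025,0,0,0,0,0.4,0,-0.025,0,0,0,0,0.4]}}

```text
t: 13.0
tcp_pos: [0.5503, -0.2143, 0.1205]
tool_rot: [0.765, 0.644, 0.001, 0.004]
force: [1.3, 0.5, -0.4]
finger_gap: 0.701
gripper_force: 0.6
```

Request:
{"name": "servo_tool", "arguments": {"commands": [0,-0.025,0.004,0,0,0,0.4,0,-0.025,0.004,0,0,0,0.4,0,-0.02,0,0,0,0,0.4,0,-0.015,0,0,0,0,0.4,0,0,0,0,0,0,0.4]}}

```text
t: 13.42
tcp_pos: [0.5051, -0.2056, 0.1147]
tool_rot: [0.765, 0.644, -0.0, -0.0]
force: [0.2, -0.5, 0.2]
finger_gap: 0.696
gripper_force: 0.0
```

Run:
```python
from h import *
s=manip.snapshot("side"); save(s,"s5.png")
cv2.imwrite("pics/s5c.png",cv2.resize(s["img"][110:250,150:350],None,fx=3,fy=3,interpolation=3)[:,:,::-1])
```

```text
(no output)
```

View pics/s5c.png

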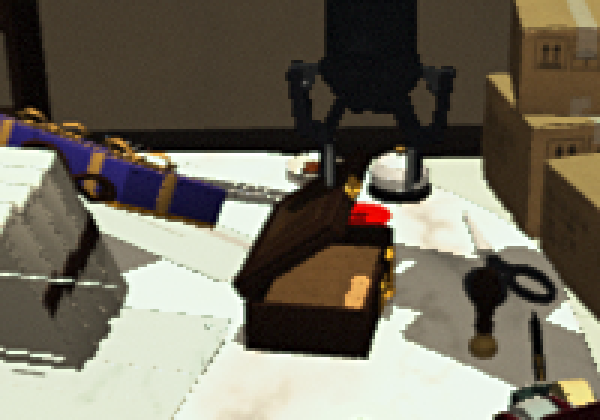

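The side view shows the lid swung to about 0.85 rad, its free edge at crop px (350,190) between the fingers. Pulling a bit more.

Request:
{"name": "servo_tool", "arguments": {"commands": [0,-0.02,0,0,0,0,0.4,0,-0.02,0,0,0,0,0.4,0,-0.02,0,0,0,0,0.4,0,0,0,0,0,0,0.4,0,0,0,0,0,0,0.4,0,0,0,0,0,0,0.4]}}

```text
t: 13.97
tcp_pos: [0.4769, -0.201, 0.1139]
tool_rot: [0.765, 0.644, 0.0, 0.0]
force: [0.3, -0.7, -0.0]
finger_gap: 0.698
gripper_force: 0.0
```

Run:
```python
from h import *
s=manip.snapshot("side"); save(s,"s6.png")
cv2.imwrite("pics/s6c.png",cv2.resize(s["img"][110:250,150:350],None,fx=3,fy=3,interpolation=3)[:,:,::-1])
```

```text
(no output)
```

View pics/s6c.png

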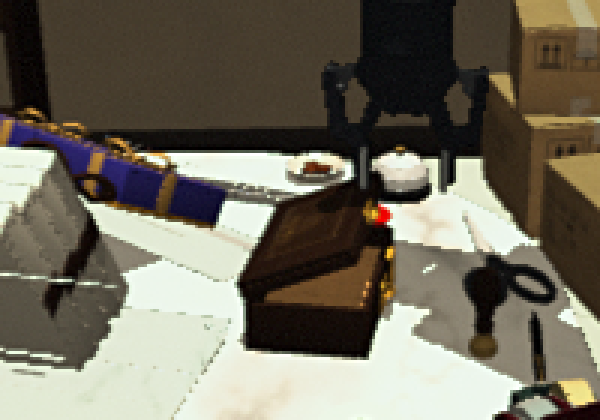

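The side view shows the lid lower, about 0.6 rad, resting or falling behind the rear finger. I raise the tool clear, close the fingers, turn back and press from above.

Request:
{"name": "servo_tool", "arguments": {"commands": [0,0,-0.06,0,0,0,0.4,0,0,-0.06,0,0,0,0.4,0,0,-0.06,0,0,0,-1,0.002,0.029,0,0,0,0,-1,0.002,0.029,0,0,0,0,-1,0,0,0,0,0,-0.0192,-1,0,0,0,0,0,-0.0192,-1,0,0,0,0,0,-0.0192,-1,0,0,0,0,0,-0.0192,-1,0,0,0,0,0,-0.0192,-1,0,0,0,0,0,-0.0192,-1,0,0,0,0,0,-0.0192,-1]}}

```text
t: 15.02
tcp_pos: [0.506, -0.2038, 0.2038]
tool_rot: [0.431, 0.902, -0.0, 0.0]
force: [0.3, 0.8, -0.1]
finger_gap: -0.004
gripper_force: 0.0
```

Request:
{"name": "servo_tool", "arguments": {"commands": [0,0,0,0,0,-0.0192,-1,0,0,0,0,0,-0.0192,-1,0,0,0,0,0,-0.0192,-1,0,0,0,0,0,-0.0192,-1,0,0,0,0,0,-0.0192,-1,0,0,0,0,0,-0.0192,-1,0,0,0,0,0,0,-1,0,0,0,0,0,0,-1]}}

```text
t: 15.68
tcp_pos: [0.5059, -0.2038, 0.2038]
tool_rot: [0.088, 0.996, -0.0, 0.0]
force: [-0.6, -0.6, 0.2]
finger_gap: 0.001
gripper_force: 0.0
```

```bash
cat > lid.py <<'E'
from h import *
def outline(c,a,th):
    ex=np.array([np.cos(a),np.sin(a)]);ey=np.array([-ex[1],ex[0]]);L=[]
    for lz in(.0,.017):
        for lx,y in((-.107,-.085),(-.107,.085),(0,.085),(0,-.085)):
            L.append([*(c+ex*(.054+lx*np.cos(th)+lz*np.sin(th))+ey*y),.047-lx*np.sin(th)+lz*np.cos(th)])
    return np.array(L)
def lid_angle(cam,c=np.array([.548,-.211]),a=np.radians(-10.2),ths=np.arange(0,1.2,.02)):
    s=manip.snapshot(cam)
    for m in manip.silhouettes(s,"tasting_chest_lid")[:1]:
        k=m["pixels"].astype(bool);r=[]
        for th in ths:
            h=cv2.convexHull(proj(s,outline(c,a,th)).astype(np.float32)).astype(np.int32)
            z=np.zeros(k.shape,np.uint8);cv2.fillConvexPoly(z,h,1);z=z>0
            r.append((z&k).sum()/(z|k).sum())
        i=int(np.argmax(r)); print(cam,m["conf"],np.round(m["box"]),"theta",ths[i].round(2),"iou",round(r[i],2),"iou at 0,.1:",round(r[0],2),round(r[5],2))
E
python3 -c "
from lid import *
st=manip.sense();print(st['t'],st['tcp_pos'],st['finger_gap'],st['q'].round(2))
lid_angle('side');lid_angle('scene')"
```

```text
15.6833 [ 0.50588962 -0.20376774  0.20378498] 0.0011716074362880199 [-0.59  0.46  1.66  0.    1.02 -1.98]
side 0.67 [232. 177.  50.  30.] theta 0.08 iou 0.88 iou at 0,.1: 0.82 0.86
scene 0.59 [286. 197.  75.  41.] theta 0.1 iou 0.89 iou at 0,.1: 0.82 0.89
```

Request:
{"name": "servo_tool", "arguments": {"commands": [0,0,0.08,0,0,0,-1,0,0,0.08,0,0,0,-1,0,0,0.05,0,0,0,-1,0,0,0.02,0,0,0,-1,0,0,0.006,0,0,0,-1,0,0,0.006,0,0,0,-1,0,0,0,0,0,0,-1]}}

```text
t: 16.47
tcp_pos: [0.5065, -0.2043, 0.0836]
tool_rot: [0.087, 0.996, -0.001, 0.001]
force: [0.5, -0.4, 0.4]
finger_gap: -0.002
gripper_force: 0.0
```

Request:
{"name": "servo_tool", "arguments": {"commands": [0,0,0.005,0,0,0,-1,0,0,0.005,0,0,0,-1,0,0,0.005,0,0,0,-1]}}

```text
t: 16.72
tcp_pos: [0.5063, -0.2041, 0.0763]
tool_rot: [0.087, 0.996, -0.001, 0.001]
force: [0.4, -0.4, -0.1]
finger_gap: 0.003
gripper_force: 0.0
```

Request:
{"name": "servo_tool", "arguments": {"commands": [0,0,0.004,0,0,0,-1,0,0,0.004,0,0,0,-1,0,0,0.004,0,0,0,-1]}}

```text
t: 16.97
tcp_pos: [0.5059, -0.2039, 0.0726]
tool_rot: [0.087, 0.996, -0.0, 0.0]
force: [-6.8, 3.9, 38.7]
finger_gap: 0.0
gripper_force: 19.5
```

Request:
{"name": "servo_tool", "arguments": {"commands": [0,0,0.004,0,0,0,-1,0,0,0.004,0,0,0,-1,0,0,0.004,0,0,0,-1]}}

```text
t: 17.22
tcp_pos: [0.5053, -0.2038, 0.0703]
tool_rot: [0.086, 0.996, -0.001, 0.0]
force: [-7.7, 1.0, 14.8]
finger_gap: 0.001
gripper_force: 6.4
```

Request:
{"name": "servo_tool", "arguments": {"commands": [0,0,0.003,0,0,0,-1,0,0,0.003,0,0,0,-1,0,0,0,0,0,0,-1]}}

```text
t: 17.47
tcp_pos: [0.5055, -0.2038, 0.0636]
tool_rot: [0.087, 0.996, -0.0, 0.0]
force: [-5.6, 1.7, 26.1]
finger_gap: 0.001
gripper_force: 12.8
```

Request:
{"name": "servo_tool", "arguments": {"commands": [0,0,0.003,0,0,0,-1,0,0,0.003,0,0,0,-1,0,0,0,0,0,0,-1]}}

```text
t: 17.72
tcp_pos: [0.5056, -0.2039, 0.0632]
tool_rot: [0.086, 0.996, -0.001, 0.001]
force: [-9.7, 3.6, 44.6]
finger_gap: 0.001
gripper_force: 22.5
```

At z = 0.063 the lid is stopped hard, so it should be shut. Back off and check.

Request:
{"name": "servo_tool", "arguments": {"commands": [0,0,-0.01,0,0,0,-1,0,0,-0.05,0,0,0,-1,0,0,-0.08,0,0,0,-1,0,0,-0.08,0,0,0,-1,0,0,-0.08,0,0,0,-1,0,0,0,0,0,0,-1,0,0,0,0,0,0,-1]}}

```text
t: 18.3
tcp_pos: [0.5072, -0.2047, 0.21]
tool_rot: [0.087, 0.996, -0.002, 0.003]
force: [-0.1, -0.6, -0.8]
finger_gap: -0.003
gripper_force: 0.0
```

```bash
python3 -c "
from lid import *
st=manip.sense();print(st['t'],st['tcp_pos'],st['force'])
lid_angle('side');lid_angle('scene');lid_angle('wrist')
for n in('scene','side'):
  s=manip.snapshot(n)
  for q in('ribbon_spool','order_block'):
    for m in manip.look_for(s,q)[:4]:
      b=m['box'];print(n,q,round(m['conf'],2),np.round(b),at_z(s,[b[0]+b[2]/2,b[1]+b[3]/2],.024).round(3))
"
```

```text
18.3 [ 0.50717467 -0.20468215  0.20998459] [-0.14193654 -0.62931165 -0.77947337]
side 0.58 [232. 177.  50.  36.] theta 0.0 iou 0.87 iou at 0,.1: 0.87 0.77
scene 0.62 [287. 198.  76.  45.] theta 0.0 iou 0.9 iou at 0,.1: 0.9 0.8
wrist 0.97 [190. 175. 188. 111.] theta 0.0 iou 0.87 iou at 0,.1: 0.87 0.83
scene ribbon_spool 0.77 [362. 252.  26.  23.] [[ 0.476 -0.384  0.024]]
scene ribbon_spool 0.64 [196. 174.  18.  14.] [[0.598 0.213 0.024]]
scene ribbon_spool 0.59 [231. 197.  24.  21.] [[0.528 0.026 0.024]]
scene ribbon_spool 0.59 [398. 270.  25.  29.] [[ 0.443 -0.479  0.024]]
scene order_block 0.6 [227. 205.  32.  23.] [[0.49  0.001 0.024]]
side ribbon_spool 0.81 [193. 267.  30.  28.] [[0.649 0.114 0.024]]
side ribbon_spool 0.77 [256. 246.  28.  21.] [[0.523 0.036 0.024]]
side ribbon_spool 0.68 [204. 318.  37.  30.] [[0.613 0.259 0.024]]
side order_block 0.92 [240. 252.  60.  32.] [[0.526 0.076 0.024]]
side order_block 0.61 [231. 178.  48.  34.] [[ 0.552 -0.273  0.024]]
```

All three cameras put the lid at 0 (shut), it stays down with the tool clear, and the spool is on the block.

```bash
python3 -c "
from station import manip
print(manip.sign_off())"
```

```text
the job is handed in; nothing more can be done
None
```

The spool is lying flat on the middle of the order block, the chest lid is pressed fully shut (all three cameras measured it at 0 with the tool clear), and the job was handed in at about 18.5 s.

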